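# Uncover and shut the marked air valve

## Robot

A 6-joint arm with a two-finger parallel gripper is mounted at the origin on the work surface; the furniture and walls round the work are solid. World frame = base frame: x ahead of the robot, y to its left, z up, the work surface at z = 0. Lengths are in mm, angles in degrees, forces in N, time in s.
With the tool pointing down it reaches from about 350 to 850 mm from the base axis. Payload 8.1 kg.
Tool frame: the origin (TCP) lies midway between the tips of the shut fingers; the grasp point (between the pads) lies 19 mm behind it (r.pinch_z is the distance from the TCP to the grasp point, in mm); z points along the fingers, y is the line along which they close (so a half turn about z gives the same grasp; the last joint's range is limited). The gripper opens to 85 mm and grips with 20 to 120 N. Pads are 22 mm wide; open, the fingers measure 114 mm over their backs; the gripper's body (76 mm by 85 mm) begins 54 mm behind the grasp point. The pads swing forward as they close: fully open they stand 13 mm farther back than shut.
Start: joints at [-76.455, 7.471, 85.268, -0, 87.261, -4.893], TCP at [189.785, -569.199, 231.292] pointing down, gripper open.
Joint ranges: [-169.43, 169.43], [-51.17, 129.36], [1.28, 143.12], [-76.62, 256.62], [0, 156.53], [-152.29, 152.29]. Speed limits (degrees/s): [136.94, 136.94, 159.86, 180, 180, 180].

## Interface

Orientations are given as [roll, pitch, yaw] about the fixed x, y, z axes, in that order (R = Rz(yaw) Ry(pitch) Rx(roll)).
In Python, from bench import sensors, optics, job, r gives the robot as it stands.
- The arm moves only by the tool play_rows, never from a script. Its argument "motion" is a list that holds one entry, the list of rows, each a list of 6 numbers: the shift along the tool's x, y, z in cm, then the turn, a rotation vector about the tool's x, y, z in degrees. In form: [[[x, y, z, ax, ay, az], ...]]. A call has 1 to 5 rows; each row is the pose to reach, as a shift and turn from the pose commanded when the call began, along the tool's axes at that moment; what a row does not reach only later rows make up. A row lasts 1/10 s, in which the tool goes at most 50 mm and 8.59 degrees, less where a joint would pass 70% of its speed; a pose out of reach is approached as far as the arm can. A call with a gripper value outside its range is refused whole. "jaw" is the opening, from 0 (shut) to 1 (fully open), set as the call begins (left out, the last holds). The fingers move at their own pace and stop on an object; "squeeze" is the grip in N (left out, the last holds). Time passes only in rows, so rows that repeat a pose let the fingers close. It gives the time, the measured TCP pose, the force, the opening and the grip force at its end, in the units of the state.
- sensors.sense(): the state, without advancing time (a new reading comes with each control period).
- optics.snapshot(name): name is "side" or "top" or "wrist"; returns a dict with "pixels" (420x560x3 uint8, red, green, blue), "mtx" (3x3 intrinsics, pixels), "R" (3x3) and "t" (3): a world point X has camera coordinates R X + t; the wrist camera has in their place "T_tool_cam" (4x4, takes a point from camera to tool coordinates, whose origin is the TCP and whose axes are the flange's). Camera axes: x right, y down, z forward; pixel columns grow to the right and rows downward; lengths in mm; the calibration is good to about 2 mm. The wrist camera is an equidistant fisheye: a pixel r from the principal point sees the ray r / f radians off the axis. A picture is of the moment at which its call begins: read the wrist's pose just before it. There is no depth.
- job.hand_in(): hands the job in; it is judged then, once.
The state is a dict: "time": time; "joint_pos": joint angles; "qd": joint speeds; "joint_efforts": joint torques, N m; "tool_pos": TCP position; "tcp_rot": TCP orientation; "ft_force": force on the tool from outside, world axes, zero at the start; "wrist_torque": the same for the moment, N m; "finger_gap": finger opening in mm; "grip_force": force on a finger pad.
Only numpy, scipy, OpenCV 4.12 (cv2) and the standard library are available. Lean on these libraries where they do the work, as an engineer would, in place of code of your own. Each camera call takes 0.05 s, during which the arm holds its last target. There are 200 camera calls.

## Task

The blue cover on the grey air-valve box hides the marked valve, the one with the red handle. Push the cover all the way across to the other end of the box without lifting it, then push the red handle clockwise (seen from above) until it is fully shut. Leave the black handle and the things lying round the box as they are.

Things in the scene. Friction and masses are not known exactly. Their poses are not given: they have to be found in the camera images.
- valve_box: Grey steel box fixed to the bench, open on top, 168 mm in x, 326 mm in y, rim 60 mm high; origin at the centre of its underside, z up. A thin partition at y = 0, up to the rim, makes two bays, each 140 mm (x) by 145 mm (y) inside, centred 76.5 mm either side in y, floor at 8 mm; each holds a ball valve. Guide rails along the long sides and end stops stand 5.5 mm above the rim.
- cover_bar (a point): Centre of the black crossbar on the blue cover: 70 mm along x, 12 mm thick in y, top 85 mm above the bench, point 10 mm below its top. The cover is a loose plate (0.2 to 0.45 kg, 151 x 150 mm, 5 mm thick, bar in its middle) lying on the rim; it slides along the box's y between rails and end stops. It starts over the red handle's bay. Axes as the box.
- red_bay (a point): Centre of the bay that holds the red handle, at rim height (60 mm above the bench); either bay of the box, it differs between starts. Axes as those of the box.
- black_bay (a point): Centre of the other bay, which holds the black handle, at rim height. Its axes are those of the box.
- red_pivot (a point): Point on the vertical turning axis of the red handle, at mid height of the lever (43 mm above the bench). In its bay it lies 25 mm towards the box's +x and 22 mm towards its -y from the bay centre.
- red_tip (a point): Centre of the rounded outer end of the red handle, 64 mm from the turning axis, 43 mm above the bench. The lever is a straight level bar reaching 70 mm from the axis, 12 mm wide, 14 mm tall (36 to 50 mm above the bench), red with one yellow band; under the cover at the start.
- red_handle (a joint): Angle in rad: 0 open, lever pointing to the box's -x along its pipe; grows clockwise seen from above to 1.571, shut against its stop, lever pointing to the box's +y across the pipe. Starts between 0 and 0.3. About 0.2 N m of friction; it stays where it is left.
- black_tip (a point): Centre of the outer end of the black handle, which is like the red one in its own bay, but plain black; not to be turned.
- bundle: Four wood slices tied with twine, 51 x 76 mm and 51 mm high, standing in front of the box; bystander, origin at the centre of its underside.
- marker: White pen with black cap, 150 mm long, 16 mm thick, lying in front of the box; bystander, origin at its centre on the bench, long axis its y.
- peg: Pink clothes peg, 72 x 15 mm, 12 mm high, lying in front of the box; bystander, origin at its centre on the bench, long axis its y.
- glue: Red glue tube, 136 x 40 mm, 27 mm high, lying by the +y end of the box; bystander, origin at its centre on the bench, long axis its y.

How it is judged (in metres and radians):
On the way, in this order (a step that is already met when the one before it is completed fails the run):
1. the cover lies over the black handle's bay, at the other end of the box (horizontal distance between cover_bar and black_bay below 0.02 m), for 0.2 s.
2. the red handle is fully shut (value of joint red_handle above 1.45 rad), for 0.2 s.
At the end, for the whole second after the job is handed in: The cover lies flat on the rim within 20 mm of the centre of the black handle's bay, at rest; the red handle is within 0.12 rad of its shut stop (joint above 1.45); the black handle's tip has not moved by more than 10 mm (horizontal distance between cover_bar and black_bay below 0.02 m and z of cover_bar in the frame of valve_box below 0.08 m and value of joint red_handle above 1.45 rad and distance of black_tip from where it was at the start of the episode below 0.01 m and linear speed of cover below 0.02 m/s); the robot touches nothing.
It fails at once if the cover is lifted more than 8 mm or tipped (z of cover_bar in the frame of valve_box above 0.083 m or angle between cover_bar's own z axis and vertical above 0.12 rad).
It fails at once if the black handle is turned (distance of black_tip from where it was at the start of the episode above 0.01 m).
It fails at once if a thing lying round the box is moved more than 20 mm (distance of any of bundle, marker, peg, glue from where it was at the start of the episode above 0.02 m).
It also fails if it takes over 54 s, if anything falls off the work surface, if the arm or the gripper's body presses on something with over 40 N, if the wrist force passes 120 N, or if a joint passes its speed limit or range.

## Working session

There is one attempt and no reset: what is moved stays moved. The work goes in short steps, Python scripts to look and compute and a tool call to move; the robot and the scene stay as the last step left them, time stands still between calls to the robot, and variables do not carry over. Pictures are saved under pics/ and viewed, at most 10 in all, crops included, and the job is handed in when it is done.

Besides the shell and the picture viewer there is one more tool, called after ">>>" by a JSON object that holds its "name" and its "arguments". play_rows: Moves the arm, as the interface text tells. Its arguments: {"type":"object","properties":{"motion":{"type":"array","items":{"type":"array","items":{"type":"array","items":{"type":"number"}}}},"jaw":{"type":"number"},"squeeze":{"type":"number"}},"required":["motion"]}

```bash
mkdir -p pics
cat > h.py <<'E'
import numpy as np,cv2
from bench import sensors,optics,job,r
from scipy.spatial.transform import Rotation as Ro
def ray(s,u,v,z):
    K,R,t=map(np.array,(s["mtx"],s["R"],s["t"]));c=-R.T@t.ravel()
    d=R.T@np.linalg.inv(K)@np.array([u,v,1.]);return c+d*(z-c[2])/d[2]
def proj(s,X):
    K,R,t=map(np.array,(s["mtx"],s["R"],s["t"]));p=K@(R@np.array(X,float)+t.ravel());return p[:2]/p[2]
E
python3 - <<'E'
from h import *
for n in("top","side"):
    s=optics.snapshot(n);cv2.imwrite(f"pics/{n}0.png",s["pixels"][:,:,::-1]);np.save(n+".npy",s,allow_pickle=True)
    print(n,[ray(s,u,v,0).round() for u,v in((0,0),(559,0),(0,419),(559,419))], (-np.array(s["R"]).T@np.array(s["t"]).ravel()).round())
st=sensors.sense();print(st)
E
```

```text
top [array([936., 951.,   0.]), array([1191., -501.,    0.]), array([-40., 625.,   0.]), array([ 167., -536.,    0.])] [325.  81. 896.]
side [array([-2846.,    58.,     0.]), array([-366., 3737.,    0.]), array([ 554., -483.,    0.]), array([1072.,  174.,    0.])] [1015. -327.  612.]
{'time': 0.1, 'joint_pos': array([-7.64536894e+01,  7.51376551e+00,  8.53224727e+01, -7.14466270e-04,
        8.72601453e+01, -4.89223705e+00]), 'qd': array([-0.05584737, -0.14362416, -0.12654445, -0.01061297,  0.08484269,
        0.07078267]), 'joint_efforts': array([ 9.42429324e-04, -5.70955038e+01, -5.01942444e+01, -1.75450873e-04,
        8.18614120e-03, -3.57077973e-06]), 'tool_pos': array([ 189.68353369, -568.71689038,  230.32363481]), 'tcp_rot': array([-1.79903907e+02, -7.50877521e-03,  1.84385761e+01]), 'ft_force': array([-0.52878858, -0.08238977,  0.27287087]), 'wrist_torque': array([0.01143429, 0.02599327, 0.01500486]), 'grip_force': 0.0, 'finger_gap': 85.13706324856693}
```

View pics/top0.png

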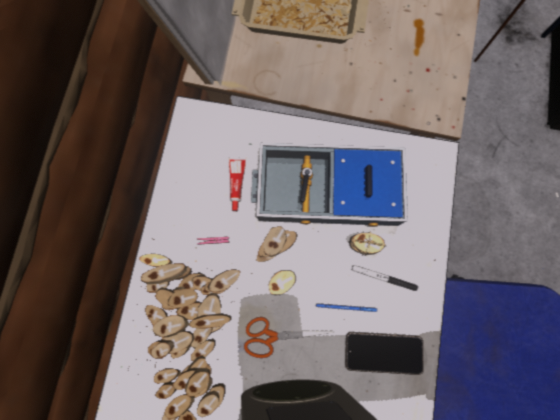

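View pics/side0.png

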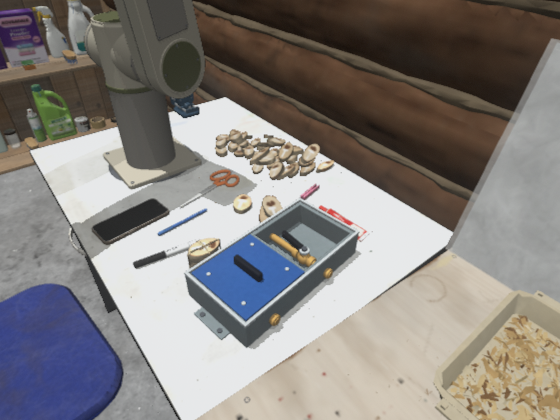

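The top view shows the blue cover on the right bay (bar at about (369,181)). The open left bay has the black handle near (306,185), and the glue is at (236,185). So box +y is image left, close to world +y. The side view agrees.

Run:
```python
from h import *
S={n:np.load(n+".npy",allow_pickle=True).item() for n in("top","side")}
for n,s in S.items():
    im=s["pixels"].astype(int);R,G,B=im[...,0],im[...,1],im[...,2]
    m=((B>R+60)&(B>G+30)).astype(np.uint8)
    # main box cover: restrict
    if n=="top": m[:130]=0;m[230:]=0;m[:,:320]=0;m[:,415:]=0
    else: m[:230]=0;m[:,:185]=0;m[330:]=0;m[:,310:]=0
    c=max(cv2.findContours(m,0,2)[0],key=cv2.contourArea);h=cv2.convexHull(c)
    ap=cv2.approxPolyDP(h,6,True)[:,0]
    W=np.array([ray(s,u,v,65)[:2] for u,v in h[:,0]]);print(n,"corn",[(tuple(p),ray(s,*p,65)[:2].round(1)) for p in ap], cv2.minAreaRect(W.astype(np.float32)))
    hm=np.zeros_like(m);cv2.fillConvexPoly(hm,h,1);hm=cv2.erode(hm,np.ones((9,9)))
    k=((im.max(2)<60)&(hm>0)).astype(np.uint8);c=max(cv2.findContours(k,0,2)[0],key=cv2.contourArea)
    W=np.array([ray(s,u,v,85)[:2] for u,v in c[:,0]]);print("bar",cv2.minAreaRect(W.astype(np.float32)),cv2.minAreaRect(c))
```

```text
top corn [((np.int32(334), np.int32(150)), array([650.4,  24.6])), ((np.int32(399), np.int32(151)), array([ 673.5, -119.2])), ((np.int32(402), np.int32(215)), array([ 529.2, -142.5])), ((np.int32(334), np.int32(214)), array([505.6,   2.8]))] ((589.6024169921875, -59.41808319091797), (150.38966369628906, 149.06768798828125), 8.174495697021484)
bar ((585.8792724609375, -55.46229553222656), (67.36703491210938, 10.77934455871582), 7.500402927398682) ((367.5, 181.0), (30.0, 5.0), 90.0)
side corn [((np.int32(250), np.int32(234)), array([505.6,   4.3])), ((np.int32(303), np.int32(272)), array([653.2,  22. ])), ((np.int32(245), np.int32(319)), array([ 672.7, -122.3])), ((np.int32(192), np.int32(272)), array([ 526.2, -141.4]))] ((589.4542236328125, -59.291656494140625), (150.73536682128906, 150.02223205566406), 7.991973400115967)
bar ((596.3699340820312, -64.06470489501953), (75.88011169433594, 17.201322555541992), 7.741117000579834) ((247.4399871826172, 268.0799865722656), (34.799991607666016, 8.399999618530273), 36.869895935058594)
```

>>> {"name": "play_rows", "arguments": {"motion": [[[4,-2.4,0,0,0,2],[8,-4.7,0,0,0,4],[12,-7.1,0,0,0,6],[16,-9.4,0,0,0,8],[20,-11.8,0,0,0,10.3]]], "jaw": 0}}

```text
time: 0.6
tool_pos: [342.9, -392.3, 230.9]
tcp_rot: [-180.0, 0.0, 8.0]
ft_force: [0.5, -0.2, 0.1]
finger_gap: 12.1
grip_force: 0.0
```

>>> {"name": "play_rows", "arguments": {"motion": [[[3,-2.2,0,0,0,0],[7,-5.2,0,0,0,0],[11,-8.2,0,0,0,0],[15.5,-11.6,0,0,0,0],[20,-15,0,0,0,0]]]}}

```text
time: 1.1
tool_pos: [510.9, -224.5, 231.0]
tcp_rot: [-180.0, 0.0, 8.1]
ft_force: [1.0, -1.4, -0.5]
finger_gap: -0.1
grip_force: 0.0
```

>>> {"name": "play_rows", "arguments": {"motion": [[[3,-3,0,0,0,0],[6,-7,0,0,0,0],[9.2,-10.1,0,0,0,0],[9.2,-10.1,0,0,0,0],[9.2,-10.1,0,0,0,0]]]}}

```text
time: 1.6
tool_pos: [586.7, -112.2, 230.5]
tcp_rot: [-180.0, 0.1, 8.3]
ft_force: [-0.4, -0.8, 0.1]
finger_gap: -0.0
grip_force: 0.0
```

```bash
cat > w.py <<'E'
import sys
from h import *
st=sensors.sense();s=optics.snapshot("wrist");cv2.imwrite(f"pics/{sys.argv[1]}.png",s["pixels"][:,:,::-1])
np.save("wr.npy",dict(s,p=st["tool_pos"],e=st["tcp_rot"]),allow_pickle=True)
print(st["tool_pos"],st["tcp_rot"],st["ft_force"],st["time"],np.array(s["T_tool_cam"]).round(2),s["mtx"])
E
python3 w.py w1
```

```text
[ 586.71433833 -112.23189958  230.49533088] [-1.79985154e+02  8.20799620e-02  8.27723889e+00] [-0.35043024 -0.84700945  0.11981117] 1.6 [[   0.     -0.95   -0.3    75.84]
 [   1.      0.      0.     -0.28]
 [  -0.     -0.3     0.95 -141.91]
 [   0.      0.      0.      1.  ]] [[325.1922621    0.         279.09763541]
 [  0.         325.1922621  207.91182106]
 [  0.           0.           1.        ]]
```

View pics/w1.png

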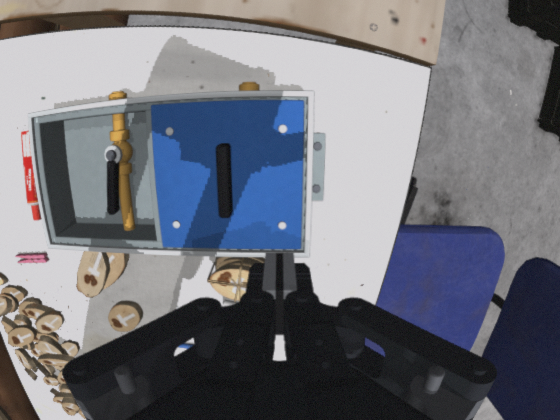

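The wrist view shows the bar at (224,181), with the finger right of it and clear. Next I descend beside it and push towards +y.

>>> {"name": "play_rows", "arguments": {"motion": [[[0.5,0,4,0,0,0],[1,0,8,0,0,0],[1,0,12,0,0,0],[1,0,15,0,0,0],[1,0,15.7,0,0,0]]]}}

```text
time: 2.15
tool_pos: [592.5, -112.7, 69.5]
tcp_rot: [-179.8, 0.4, 8.0]
ft_force: [0.2, -0.4, -0.4]
finger_gap: 0.4
grip_force: 0.0
```

>>> {"name": "play_rows", "arguments": {"motion": [[[0,-0.5,0,0,0,0],[0,-1.2,0,0,0,0],[0,-2.0,0,0,0,0],[0,-3,0,0,0,0],[0,-4,0,0,0,0]]]}}

```text
time: 2.65
tool_pos: [591.8, -71.7, 75.8]
tcp_rot: [179.9, -0.1, 8.2]
ft_force: [1.4, -4.7, 3.6]
finger_gap: 0.0
grip_force: 2.8
```

>>> {"name": "play_rows", "arguments": {"motion": [[[0,-1.2,0,0,0,0],[0,-2.4,0,0,0,0],[0,-3.6,0,0,0,0],[0,-4.8,0,0,0,0],[0,-6,0,0,0,0]]]}}

```text
time: 3.15
tool_pos: [583.5, -12.5, 75.8]
tcp_rot: [179.9, -0.1, 8.1]
ft_force: [1.3, -5.8, 6.4]
finger_gap: -0.2
grip_force: 3.8
```

>>> {"name": "play_rows", "arguments": {"motion": [[[0,-1.2,0,0,0,0],[0,-2.4,0,0,0,0],[0,-3.6,0,0,0,0],[0,-4.8,0,0,0,0],[0,-5.5,0,0,0,0]]]}}

```text
time: 3.65
tool_pos: [575.5, 42.4, 75.7]
tcp_rot: [179.9, -0.1, 8.2]
ft_force: [0.9, -5.9, 6.0]
finger_gap: -0.5
grip_force: 3.9
```

```bash
python3 w.py w2
```

```text
[575.52249131  42.36715778  75.73474366] [ 1.79920683e+02 -1.39613566e-01  8.17492498e+00] [ 0.90501625 -5.87698684  6.0393563 ] 3.65 [[   0.     -0.95   -0.3    75.84]
 [   1.      0.      0.     -0.28]
 [  -0.     -0.3     0.95 -141.91]
 [   0.      0.      0.      1.  ]] [[325.1922621    0.         279.09763541]
 [  0.         325.1922621  207.91182106]
 [  0.           0.           1.        ]]
```

View pics/w2.png

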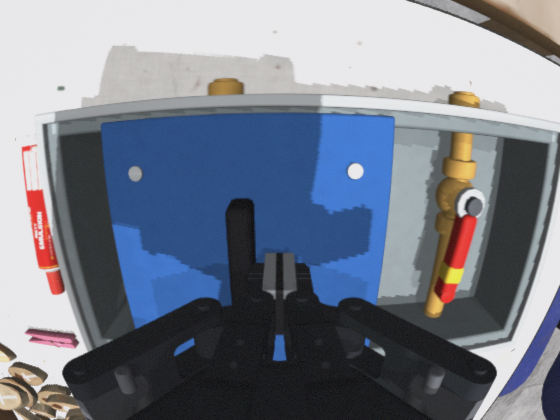

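The cover is most of the way across: its left edge is at x≈105 px and the red handle shows at (460,260). About 30 mm remains.

>>> {"name": "play_rows", "arguments": {"motion": [[[0,-1,0,0,0,0],[0,-1.8,0,0,0,0],[0,-2.3,0,0,0,0],[0,-2.6,0,0,0,0],[0,-2.7,0,0,0,0]]]}}

```text
time: 4.2
tool_pos: [571.7, 68.7, 75.7]
tcp_rot: [179.9, -0.1, 8.2]
ft_force: [1.4, -6.2, 6.1]
finger_gap: 0.1
grip_force: 4.0
```

Run:
```python
from h import *
s=optics.snapshot("side");cv2.imwrite("pics/side1.png",s["pixels"][:,:,::-1])
im=s["pixels"].astype(int);R,G,B=im[...,0],im[...,1],im[...,2]
m=((B>R+60)&(B>G+30)).astype(np.uint8);m[:170]=0;m[330:]=0;m[:,:185]=0;m[:,370:]=0
c=max(cv2.findContours(m,0,2)[0],key=cv2.contourArea);h=cv2.convexHull(c)
for p in cv2.approxPolyDP(h,4,True)[:,0]:
    w=ray(s,*p,65)[:2]-[578.7,16.3];a=np.deg2rad(8.1);print(p,(np.array([[np.cos(a),np.sin(a)],[-np.sin(a),np.cos(a)]])@w).round(1))
print("black bay proj",proj(s,[567.9,92.1,60]))
```

```text
[334 245] [71.9 94.1]
[302 271] [71.6 -4.2]
[250 234] [-74.   -1.6]
[270 221] [-73.7  57.2]
[312 212] [-28.4 144.9]
[328 221] [ 16.6 145.2]
black bay proj [301.39664333 234.35584745]
```

View pics/side1.png

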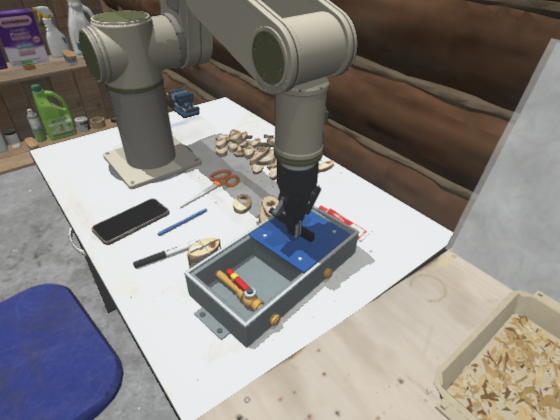

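Side view: the cover is now over the far bay, spanning about -3 to 145 mm in box y. It is about 5 mm short, so I creep on, then back off and rise.

>>> {"name": "play_rows", "arguments": {"motion": [[[0,-0.2,0,0,0,0],[0,-0.4,0,0,0,0],[0,-0.55,0,0,0,0],[0,-0.55,0,0,0,0],[0,-0.55,0,0,0,0]]]}}

```text
time: 4.75
tool_pos: [570.9, 74.0, 75.7]
tcp_rot: [179.9, -0.1, 8.2]
ft_force: [1.4, -4.9, 6.5]
finger_gap: -0.1
grip_force: 3.4
```

>>> {"name": "play_rows", "arguments": {"motion": [[[0,0.5,0,0,0,0],[0,2,0,0,0,0],[0,4,-3,0,0,0],[0,7,-7,0,0,0],[0,10,-10,0,0,0]]]}}

```text
time: 5.25
tool_pos: [584.1, -26.3, 175.9]
tcp_rot: [-180.0, -0.0, 8.2]
ft_force: [0.8, 0.8, 1.6]
finger_gap: -0.2
grip_force: 0.0
```

>>> {"name": "play_rows", "arguments": {"motion": [[[0,0.5,0,0,0,0],[0,0.5,0,0,0,0],[0,0.5,0,0,0,0]]]}}

```text
time: 5.55
tool_pos: [583.7, -29.8, 172.4]
tcp_rot: [-179.9, 0.2, 8.1]
ft_force: [-0.7, -0.1, 0.1]
finger_gap: -0.3
grip_force: 0.0
```

```bash
python3 w.py w3
cat >> h.py <<'E'
a=np.deg2rad(8.1);BX=np.array([[np.cos(a),np.sin(a)],[-np.sin(a),np.cos(a)]])
def wray(s,u,v,z):
    K=np.array(s["mtx"]);d=np.array([u-K[0,2],v-K[1,2]]);rr=np.hypot(*d);th=rr/K[0,0]
    c=np.r_[d/max(rr,1e-9)*np.sin(th),np.cos(th)];T=np.array(s["T_tool_cam"]);W=Ro.from_euler("xyz",s["e"],degrees=True).as_matrix()
    o=W@T[:3,3]+s["p"];d=W@T[:3,:3]@c;return o+d*(z-o[2])/d[2]
def box(p): return BX@(np.array(p)[:2]-[578.7,16.3])
E
python3 - <<'E'
from h import *
s=np.load("wr.npy",allow_pickle=True).item();im=s["pixels"].astype(int);R,G,B=im[...,0],im[...,1],im[...,2]
m=((B>R+60)&(B>G+30)).astype(np.uint8);n,l,t,_=cv2.connectedComponentsWithStats(m)
for i in range(1,n):
    if t[i,4]>2000:
        ys,xs=np.where(l==i);P=np.array([box(wray(s,x,y,65)) for x,y in zip(xs,ys)]);print("blue",t[i],np.percentile(P,[.5,99.5],axis=0).round(1))
m=((R>G+90)&(R>B+90)|(R>170)&(G>150)&(B<90)).astype(np.uint8);n,l,t,_=cv2.connectedComponentsWithStats(m)
for i in range(1,n):
    if t[i,4]>150:
        ys,xs=np.where(l==i);P=np.array([box(wray(s,x,y,50)) for x,y in zip(xs,ys)]).astype(np.float32);rc=cv2.minAreaRect(P);print("red",t[i],rc,cv2.boxPoints(rc).round(1).tolist())
E
```

```text
[583.74098916 -29.82735218 172.42344625] [-1.79925288e+02  1.61608537e-01  8.12083953e+00] [-0.73288722 -0.12490105  0.10161857] 5.55 [[   0.     -0.95   -0.3    75.84]
 [   1.      0.      0.     -0.28]
 [  -0.     -0.3     0.95 -141.91]
 [   0.      0.      0.      1.  ]] [[325.1922621    0.         279.09763541]
 [  0.         325.1922621  207.91182106]
 [  0.           0.           1.        ]]
blue [   59   110   166   173 22259] [[-74.    2.8]
 [ 73.5 149. ]]
blue [ 440  243   97  121 5659] [[-204.7 -333.5]
 [ -42.5 -225.8]]
red [ 38 168  20  57 638] ((2.6004409790039062, 189.91030883789062), (21.055173873901367, 60.444705963134766), 86.20399475097656) [[-28.299999237060547, 181.39999389648438], [32.099998474121094, 177.39999389648438], [33.5, 198.39999389648438], [-26.899999618530273, 202.39999389648438]]
red [321 177  22  82 881] ((-19.026046752929688, -90.98957824707031), (12.867856979370117, 75.04718017578125), 86.67365264892578) [[-56.900001525878906, -95.19999694824219], [18.100000381469727, -99.5999984741211], [18.799999237060547, -86.69999694824219], [-56.099998474121094, -82.4000015258789]]
```

View pics/w3.png

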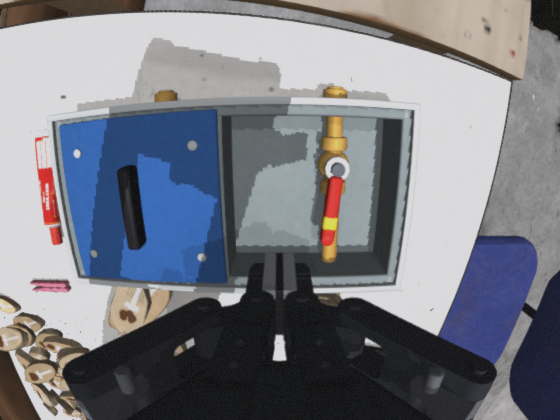

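The cover is fully across, centre about y'=76 against 76.5. The red lever runs from (337,175) to (328,242) px, close to open. I turn the tool 90° and move to the lever's -y side.

>>> {"name": "play_rows", "arguments": {"motion": [[[-0.5,1.6,0,0,0,-8.4],[-1,3.2,0,0,0,-16.8],[-1.5,4.8,0,0,0,-25.2],[-2,6.4,0,0,0,-33.6],[-2.35,7.9,0,0,0,-42]]]}}

```text
time: 6.1
tool_pos: [571.7, -111.0, 172.3]
tcp_rot: [-179.8, 0.1, 50.6]
ft_force: [-0.5, 0.7, 0.2]
finger_gap: -0.0
grip_force: 0.0
```

>>> {"name": "play_rows", "arguments": {"motion": [[[0,0,0,0,0,-8.4],[0,0,0,0,0,-16.8],[0,0,0,0,0,-25.2],[0,0,0,0,0,-33.6],[0,0,0,0,0,-42]]]}}

```text
time: 6.6
tool_pos: [571.9, -110.3, 172.3]
tcp_rot: [-179.8, -0.1, 92.6]
ft_force: [0.4, 0.3, -0.1]
finger_gap: 0.2
grip_force: 0.0
```

>>> {"name": "play_rows", "arguments": {"motion": [[[0,0,0,0,0,-6],[0,0,0,0,0,-6],[0,0,0,0,0,-6],[0,0,0,0,0,-6],[0,0,0,0,0,-6]]]}}

```text
time: 7.1
tool_pos: [572.7, -111.5, 174.0]
tcp_rot: [-180.0, -0.0, 98.1]
ft_force: [0.1, -0.1, 0.5]
finger_gap: -0.1
grip_force: 0.0
```

```bash
python3 w.py w4
python3 - <<'E'
from h import *
s=np.load("wr.npy",allow_pickle=True).item();print(box(s["p"]))
im=s["pixels"].astype(int);R,G,B=im[...,0],im[...,1],im[...,2]
m=((R>G+90)&(R>B+90)|(R>170)&(G>150)&(B<90)).astype(np.uint8);n,l,t,_=cv2.connectedComponentsWithStats(m)
for i in range(1,n):
    if t[i,4]>150:
        ys,xs=np.where(l==i);P=np.array([box(wray(s,x,y,50)) for x,y in zip(xs,ys)]).astype(np.float32);rc=cv2.minAreaRect(P);print("red",t[i],rc,cv2.boxPoints(rc).round(1).tolist())
E
```

```text
[ 572.74076472 -111.51214394  174.02165572] [-1.79977390e+02 -1.05963925e-02  9.80650865e+01] [ 0.09271218 -0.09004999  0.52660152] 7.1 [[   0.     -0.95   -0.3    76.51]
 [   1.      0.     -0.     -0.39]
 [   0.     -0.3     0.95 -141.91]
 [   0.      0.      0.      1.  ]] [[325.1922621    0.         279.09763541]
 [  0.         325.1922621  207.91182106]
 [  0.           0.           1.        ]]
[ -23.90867245 -125.69738265]
red [289 155  40  14 389] ((-0.025468826293945312, -92.51233673095703), (9.03102970123291, 33.09383010864258), 84.214111328125) [[-16.899999618530273, -95.30000305175781], [16.0, -98.69999694824219], [16.899999618530273, -89.69999694824219], [-16.0, -86.4000015258789]]
```

View pics/w4.png

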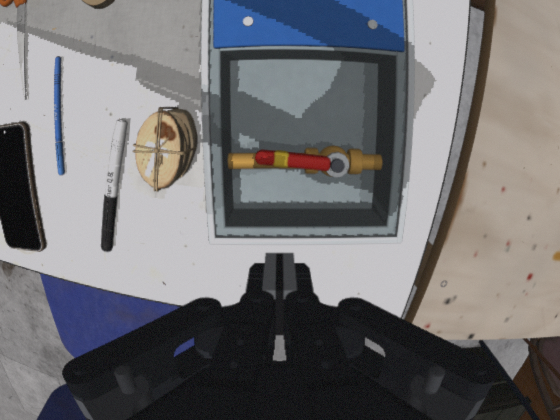

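The lever at (260–335,157) lies above the finger's spot, with the bay floor free below it in the image. I descend to mid-lever height.

>>> {"name": "play_rows", "arguments": {"motion": [[[0,0,3,0,0,0],[0,0,6,0,0,0],[0,0,8,0,0,0],[0,0,9,0,0,0],[0,0,10,0,0,0]]]}}

```text
time: 7.65
tool_pos: [573.0, -111.8, 74.0]
tcp_rot: [180.0, 0.0, 98.1]
ft_force: [0.4, -1.1, 0.8]
finger_gap: 0.2
grip_force: 0.0
```

>>> {"name": "play_rows", "arguments": {"motion": [[[0,0,0.8,0,0,0],[0,0,1.6,0,0,0],[0,0,2.4,0,0,0],[0,0,3.2,0,0,0],[0,0,3.2,0,0,0]]]}}

```text
time: 8.15
tool_pos: [571.9, -111.5, 40.9]
tcp_rot: [-179.9, -0.0, 98.1]
ft_force: [-0.8, 0.7, 0.7]
finger_gap: -0.0
grip_force: 0.0
```

Now sweep the arc clockwise about the pivot (tool x = box y, tool y = box x).

>>> {"name": "play_rows", "arguments": {"motion": [[[0.8,-0.1,0,0,0,0],[1.5,-0.2,0,0,0,0],[2.2,-0.3,0,0,0,0],[2.8,-0.4,0,0,0,0],[3.4,-0.4,0,0,0,0]]]}}

```text
time: 8.65
tool_pos: [565.0, -79.0, 43.4]
tcp_rot: [179.9, 0.1, 98.1]
ft_force: [2.5, -6.2, -0.3]
finger_gap: -0.4
grip_force: 2.4
```

>>> {"name": "play_rows", "arguments": {"motion": [[[0.7,0.1,0,0,0,0],[1.4,0.3,0,0,0,0],[2.0,0.6,0,0,0,0],[2.6,1.0,0,0,0,0],[3.2,1.6,0,0,0,0]]]}}

```text
time: 9.15
tool_pos: [575.8, -45.1, 43.4]
tcp_rot: [179.9, 0.1, 98.1]
ft_force: [-1.0, -5.9, 2.4]
finger_gap: -0.1
grip_force: 3.1
```

>>> {"name": "play_rows", "arguments": {"motion": [[[0.4,0.5,0,0,0,0],[0.7,1.0,0,0,0,0],[1.0,1.4,0,0,0,0],[1.1,1.6,0,0,0,0],[1.1,1.6,0,0,0,0]]]}}

```text
time: 9.65
tool_pos: [590.3, -31.6, 43.4]
tcp_rot: [179.9, 0.1, 98.2]
ft_force: [-1.2, -3.4, 5.3]
finger_gap: 0.0
grip_force: 3.2
```

```bash
python3 w.py w5; python3 -c "
from h import *
print(box(np.load('wr.npy',allow_pickle=True).item()['p']))"
```

```text
[590.33852376 -31.57817581  43.40241203] [1.79920857e+02 6.57843284e-02 9.81589639e+01] [-1.19711778 -3.35530459  5.30049892] 9.65 [[   0.     -0.95   -0.3    76.51]
 [   1.      0.     -0.     -0.39]
 [   0.     -0.3     0.95 -141.91]
 [   0.      0.      0.      1.  ]] [[325.1922621    0.         279.09763541]
 [  0.         325.1922621  207.91182106]
 [  0.           0.           1.        ]]
[  4.77631991 -49.04040908]
```

View pics/w5.png

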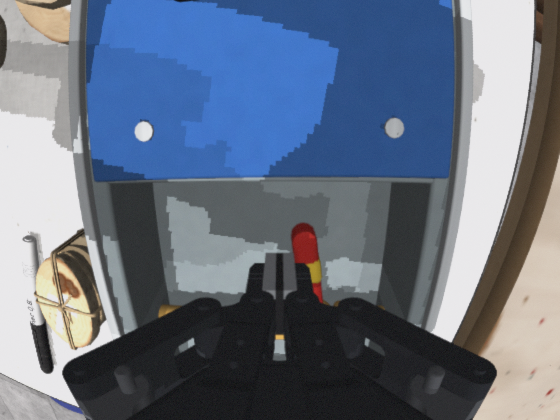

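The lever's tip at (304,235) still leans slightly left, so I press on in +x until it meets the stop.

>>> {"name": "play_rows", "arguments": {"motion": [[[0,0.2,0,0,0,0],[0,0.4,0,0,0,0],[0,0.5,0,0,0,0],[0,0.5,0,0,0,0],[0,0.5,0,0,0,0]]]}}

```text
time: 10.2
tool_pos: [594.8, -30.2, 43.4]
tcp_rot: [180.0, -0.0, 98.2]
ft_force: [-3.8, 0.5, 7.9]
finger_gap: -0.2
grip_force: 4.2
```

>>> {"name": "play_rows", "arguments": {"motion": [[[0,0.1,0,0,0,0],[0,0.2,0,0,0,0],[0,0.3,0,0,0,0],[0,0.3,0,0,0,0],[0,0.3,0,0,0,0]]]}}

```text
time: 10.7
tool_pos: [597.6, -29.6, 43.3]
tcp_rot: [180.0, -0.0, 98.2]
ft_force: [-4.2, 1.2, 8.0]
finger_gap: -0.0
grip_force: 4.9
```

>>> {"name": "play_rows", "arguments": {"motion": [[[0,0.1,0,0,0,0],[0,0.2,0,0,0,0],[0,0.3,0,0,0,0],[0,0.3,0,0,0,0],[0,0.3,0,0,0,0]]]}}

```text
time: 11.2
tool_pos: [598.4, -29.4, 43.2]
tcp_rot: [-179.7, -0.1, 98.2]
ft_force: [-15.9, -0.4, 18.0]
finger_gap: -0.2
grip_force: 11.5
```

```bash
python3 w.py w6
```

```text
[598.38208095 -29.3889757   43.20344403] [-1.79749196e+02 -5.69065737e-02  9.81605269e+01] [-15.94333448  -0.4233804   17.98912315] 11.2 [[   0.     -0.95   -0.3    76.51]
 [   1.      0.     -0.     -0.38]
 [   0.     -0.3     0.95 -141.9 ]
 [   0.      0.      0.      1.  ]] [[325.1922621    0.         279.09763541]
 [  0.         325.1922621  207.91182106]
 [  0.           0.           1.        ]]
```

View pics/w6.png

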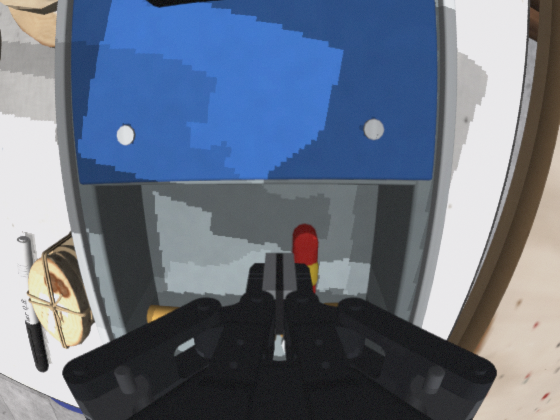

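The force jumped to 16 N and the arm stalled at the stop, and the lever at (305,245) now looks straight. I back off and rise.

>>> {"name": "play_rows", "arguments": {"motion": [[[0,-0.6,0,0,0,0],[0,-1.5,0,0,0,0],[0,-1.5,-2,0,0,0],[0,-1.5,-6,0,0,0],[0,-1.5,-10,0,0,0]]]}}

```text
time: 11.75
tool_pos: [583.8, -31.6, 141.8]
tcp_rot: [-179.8, -0.1, 98.1]
ft_force: [1.2, -0.4, 1.0]
finger_gap: -0.4
grip_force: 0.0
```

>>> {"name": "play_rows", "arguments": {"motion": [[[-2,0,-3,0,0,0],[-5,0,-6,0,0,0],[-8,0,-9,0,0,0],[-8,0,-9,0,0,0],[-8,0,-9,0,0,0]]]}}

```text
time: 12.25
tool_pos: [597.0, -111.6, 232.7]
tcp_rot: [179.9, -0.0, 98.1]
ft_force: [-0.8, -0.3, -1.4]
finger_gap: -0.2
grip_force: 0.0
```

```bash
python3 w.py w7
python3 - <<'E'
from h import *
s=np.load("wr.npy",allow_pickle=True).item();im=s["pixels"].astype(int);R,G,B=im[...,0],im[...,1],im[...,2]
m=((R>G+90)&(R>B+90)|(R>170)&(G>150)&(B<90)).astype(np.uint8);n,l,t,_=cv2.connectedComponentsWithStats(m)
for i in range(1,n):
    if t[i,4]>150:
        ys,xs=np.where(l==i);P=np.array([box(wray(s,x,y,50)) for x,y in zip(xs,ys)]).astype(np.float32);rc=cv2.minAreaRect(P);print("red",t[i],rc)
m=((B>R+60)&(B>G+30)).astype(np.uint8);n,l,t,_=cv2.connectedComponentsWithStats(m)
for i in range(1,n):
    if t[i,4]>2000:
        ys,xs=np.where(l==i);P=np.array([box(wray(s,x,y,65)) for x,y in zip(xs,ys)]);print("blue",t[i],np.percentile(P,[.5,99.5],axis=0).round(1))
E
```

```text
[ 597.01678071 -111.6180276   232.66002681] [ 1.79933110e+02 -1.98984065e-03  9.80647531e+01] [-0.80119368 -0.26550219 -1.40148049] 12.25 [[   0.     -0.95   -0.3    76.51]
 [   1.      0.     -0.     -0.39]
 [   0.     -0.3     0.95 -141.91]
 [   0.      0.      0.      1.  ]] [[325.1922621    0.         279.09763541]
 [  0.         325.1922621  207.91182106]
 [  0.           0.           1.        ]]
red [298  83  12  60 477] ((23.45611000061035, -55.9469108581543), (59.30759048461914, 10.612561225891113), 87.82377624511719)
blue [ 201    0  157   56 8213] [[-73.8   2. ]
 [ 72.7  57.7]]
```

View pics/w7.png

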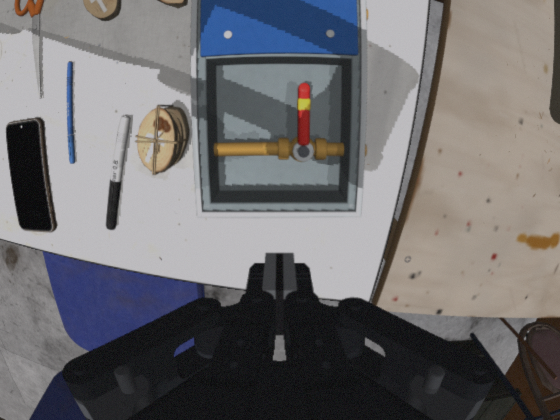

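The lever points along +y (about 2° from perpendicular, within noise, and it reached its stop). The cover is at the far end, the bystanders look unmoved and the arm is clear.

```bash
python3 -c "
from bench import job
print(job.hand_in())"
```

```text
the job is handed in; nothing more can be done
None
```

I pushed the cover across onto the black handle's bay and turned the red handle clockwise to its stop. The job was handed in at about 12 s; hand-in printed no verdict, and I never had a clear view of the black handle after the cover went over it.

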